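Pin a sprung clamshell jig shut over a panel sample and hold it

TASK

Swing the open lid of the plywood clamshell jig down over the panel sample, then take the pin with the plain round handle out of its wooden stand and push it straight down through the hole in the lid into the hole in the base, until its collar presses the springy lid fully shut. Finish while still gripping the pin by its handle and pressing it down, not leaning on the jig itself, so that the lid stays fully shut: a spring pad lifts it again as soon as the pressing stops. Leave the panel sample, the T-handled pin, the panel offcut, the sanding disc and the brush where they are.

Things in the scene. Friction and masses are not known exactly. Their poses are not given: they have to be found in the camera images.
- jig: Fixed plywood clamshell jig, base 160 mm (its x) by 200 mm (its y), rims 50 mm high, origin at the centre of its underside, z up. The lid is hinged along the jig's +y edge; the pin hole is near its -y edge. On its floor (16 mm up) lies the panel sample between low aluminium fences.
- lid (a joint): Lid angle, rad: 0 = fully shut (level on the rims), 1.57 = upright, stop at 1.6. Plywood plate 160 x 200 mm, 12 mm thick, 0.3 kg. Its stiff hinge keeps it where left above 1.0 rad; lower it falls until its spring pad meets the sample and rests ajar at 0.05 to 0.09 rad. About 6 N down at the pin hole shuts it. To close, push its outer face towards the jig's -y and down.
- lid_hinge (a point): On the lid's hinge axis, mid-length, 50 mm above the bench, at jig (0, 100, 50) mm; the axis is level, along the jig's x. Turns with the lid: its own -y points along the lid's underside to the free edge 200 mm away, its z is the lid's outward normal. The spring pad (rubber button, 44 mm wide) is on the underside 90 mm from the hinge.
- lid_hole (a point): Centre of the lid's pin hole (17 mm wide, through the 12 mm lid) on the lid's outer face, 175 mm from the hinge, 25 mm from the free edge. With the lid shut it is 62 mm above the bench and right above base_hole.
- base_hole (a point): Centre of the mouth of the base's pin hole, 50 mm above the bench, at jig (0, -75, 50) mm, z up. Upright hole 15 mm wide, 34 mm deep.
- pin: The pin to use, 0.12 kg, upright in a wooden stand. Origin on its axis at the collar's underside, z up: steel shank 12 mm thick from z 0 down to -40 mm (last 8 mm tapering to a 5 mm tip), steel collar 32 mm wide from z 0 to 6 mm, plain round black handle 24 mm thick from z 6 to 52 mm.
- pin_tip (a point): The lower end of the pin's shank, on its axis 40 mm below the collar's underside.
- stand_round: Fixed wooden stand 60 by 60 mm, 46 mm high, in which the round-handled pin stands in a 14 mm through hole, collar on the stand's top. Origin at the centre of its underside. The two stands look alike and may have changed places.
- tee_pin: Bystander: the same kind of pin but with a T handle (bar 90 mm long, 16 mm thick, 36 mm above the collar's underside), upright in the other stand. Origin as for the pin. Leave it.
- sample: Loose sandwich-panel sample in the jig, 100 by 90 mm, 22 mm thick, maroon skin on top, origin at the centre of its underside. Leave it in place.
- offcut: Bystander: panel offcut 70 by 130 by 22 mm lying on the bench, origin at the centre of its underside. Leave it.
- disc: Bystander: sanding disc 110 mm wide, 6 mm thick with a hub 14 mm high, flat on the bench, origin at the centre of its underside. Leave it.
- brush: Bystander: small hand brush lying on the bench. Leave it.
Things that resemble listed ones, but are neither listed nor needed, are in the scene too. Of the things like the pin, leave any that is red or yellow; of the rest the smaller one is meant.

How it is judged:
By the outcome, as a careful person would: the job done as asked, in the order asked, and still so for the second after the job is handed in, while the arm keeps its last pose, push and grip.
It also fails if it takes over 48 s, if anything falls off the work surface, if the arm or the gripper's body presses on something with over 40 N, if the wrist force passes 120 N, or if a joint passes its speed limit or range.

ROBOT

A 6-joint arm with a two-finger parallel gripper is mounted at the origin on the work surface. World frame = base frame: x ahead of the robot, y to its left, z up, the work surface at z = 0. Lengths are in m, angles in rad, forces in N, time in s.
With the tool pointing down it reaches from about 0.275 to 0.85 m from the base axis. Payload 19 kg.
Tool frame: the origin (TCP) lies on the centre line of the jaws, within the pads' length; the fingertips stand 22 mm ahead of it and the grasp point (between the pads) lies 3 mm ahead of it; z points along the fingers, y is the direction in which the jaws open and shut (so a half turn about z gives the same grasp; the last joint's range is limited). The gripper opens to 85 mm and grips with 20 to 120 N. Pads are 22 mm wide; open, the fingers measure 114 mm over their backs; the gripper's body (76 mm by 85 mm) begins 54 mm behind the grasp point. The pads swing forward as they close: fully open they stand 13 mm farther back than shut.
Start: joints at [1.188, 0.15, 1.437, -0, 1.554, -0.134], TCP at [0.142, 0.557, 0.253] pointing down, gripper open.
Joint ranges: [-2.8, 2.8], [-0.68, 2.1], [0.12, 2.68], [-1.39, 4.53], [0.16, 2.79], [-2.81, 2.81]. Speed limits (rad/s): [1.89, 1.89, 2.22, 3.01, 3.01, 3.01].

INTERFACE

Orientations are given as a rotation vector (axis times angle).
In Python, from bench import robot gives the robot as it stands. The module is installed in compiled form; this text tells all that it offers.
- The arm moves only by the tool move_arm, never from a script. Its argument "steps" is one flat list of numbers, 7 for each row, row after row: the closure, from 0 (fully open) to 1 (shut), then the shift along the tool's x, y, z normalised to -1 to 1, where 1 is 1 m, then the turn, a rotation vector about the tool's x, y, z normalised to -1 to 1, where 1 is 45 degrees. In form: [claw, dx, dy, dz, ax, ay, az, claw, dx, dy, dz, ax, ay, az, ...]. A call has 1 to 20 rows; each row is the pose to reach, as a shift and turn from the pose measured when the call began, along the tool's axes at that moment; what a row does not reach only later rows make up. A row lasts 1/8 s, in which the tool goes at most 62.5 mm and 10.7 degrees, less where a joint would pass 70% of its speed; a pose out of reach is approached as far as the arm can. A call with a number of a shift or a turn outside -1 to 1 is refused whole. A call with a gripper value outside its range is refused whole. The fingers move at their own pace and stop on an object; "squeeze" is the grip in N (left out, the last holds). Time passes only in rows, so rows that repeat a pose let the fingers close. It gives the time, the measured TCP pose, the force and the opening at its end, in the units of the state.
- robot.sense(): the state, without advancing time (a new reading comes with each control period).
- robot.capture(name): name is "side" or "top"; returns a dict with "image" (384x512x3 uint8, blue, green, red), "intrinsics" (3x3 intrinsics, pixels), "world_to_cam" (4x4, takes a point from world to camera coordinates). Camera axes: x right, y up, looking along -z (the intrinsics and any distortion apply to the point x, -y, -z); pixel columns grow to the right and rows downward; lengths in m; the calibration is good to about 2 mm. A picture is of the moment at which its call begins. There is no depth.
- robot.hand_in(): hands the job in, once; it reports no verdict.
Trained networks look in a picture, given as the dict that the camera call returned (one of the last four; its "shot" number tells which), for a name from the list of things; names that differ only in an ending like _2 or _b are one class to them, and where a whole thing is asked for, a point or a joint stands for the part that bears it (a point fixed in the world has none). Each returns a list of dicts, best first, with "score" (0 to 1); they miss things now and then, are a little off and sometimes report something else, mostly with a low value. They report only what shows in the picture. A call takes as long as a camera call. They do not tell look-alikes from the thing itself.
- robot.search_frame(thing, picture): "point" ([x, y, z] in m, in the coordinates of the camera as it stood for that picture, good to about 4 mm: the middle of the surface that is visible of it).
- robot.landmark_of(thing, picture): "point" ([x, y, z] in m, in the coordinates of the camera as it stood for that picture, good to about 4 mm: a listed point, or the origin of a listed thing).
The state is a dict: "t": time; "joint_pos": joint angles; "dq": joint speeds; "joint_efforts": joint torques, N m; "ee_pos": TCP position; "tcp_rot": TCP orientation; "contact_force": force on the tool from outside, world axes, zero at the start; "wrist_torque": the same for the moment, N m; "opening": opening from 0.0 (shut) to 1.0 (fully open).
Only numpy, scipy, OpenCV 4.12 (cv2) and the standard library are available. Lean on these libraries where they do the work, as an engineer would, in place of code of your own. Each camera call takes 0.05 s, during which the arm holds its last target. There are 200 camera calls.

## Working session

There is one attempt and no reset: what is moved stays moved. The work goes in short steps, Python scripts to look and compute and a tool call to move; the robot and the scene stay as the last step left them, time stands still between calls to the robot, and variables do not carry over. Pictures are saved under pics/ and viewed, about 8 in all and at most 12, crops included, and the job is handed in when it is done.

Besides the shell and the picture viewer there is one more tool, called in YAML: its name, and indented under it one key for each argument. move_arm: Moves the arm, as the interface text tells. Scaled input: -1 to 1 covers 1 m each way for a shift and 45 degrees each way for a turn. Its arguments: {"type":"object","properties":{"steps":{"type":"array"},"squeeze":{"type":"number"}},"required":["steps"]}

```bash
mkdir -p pics
cat > h.py <<'E'
import numpy as np, cv2
from bench import robot
from scipy.spatial.transform import Rotation as R
def towld(p,pic):
    return (np.linalg.inv(pic["world_to_cam"])@np.r_[p,1])[:3]
def pix(w,pic):
    c=(np.array(pic["world_to_cam"])@np.r_[w,1])[:3]; q=np.array(pic["intrinsics"])@np.array([c[0],-c[1],-c[2]]); return q[:2]/q[2]
def ray(px,z,pic):
    "world point at height z on the pixel's ray"
    T=np.linalg.inv(pic["world_to_cam"]); d=np.linalg.inv(pic["intrinsics"])@np.r_[px,1]; d=T[:3,:3]@np.array([d[0],-d[1],-d[2]]); o=T[:3,3]
    return o+d*(z-o[2])/d[2]
def find(names,pic,fn="landmark_of",n=4):
    for nm in names:
        for r in getattr(robot,fn)(nm,pic)[:n]:
            w=towld(r["point"],pic); print(nm,round(r["score"],2),np.round(w,3),np.round(pix(w,pic)))
E
python3 - <<'E'
from h import *
s=robot.sense(); print(s)
for c in("top","side"):
    p=robot.capture(c); cv2.imwrite(f"pics/{c}0.png",p["image"]); print(c,np.round(np.linalg.inv(p["world_to_cam"])[:3,3],3),p.keys())
    find(["jig","lid_hinge","lid_hole","base_hole","pin","pin_tip","stand_round","tee_pin","sample","offcut","disc"],p)
E
```

```text
{'t': 0.0, 'joint_pos': array([ 1.18800541e+00,  1.50950563e-01,  1.43801967e+00,  2.41145421e-05,
        1.55381761e+00, -1.34023622e-01]), 'dq': array([ 1.68535206e-04,  1.60141903e-03, -9.12094892e-06,  7.31197459e-04,
       -1.46006496e-04, -1.28455744e-03]), 'joint_efforts': array([ 2.86468610e-03, -7.13068914e+01, -5.70854723e+01,  1.02847323e-04,
        9.22306819e-03,  1.06271782e-04]), 'ee_pos': array([0.14151105, 0.557083  , 0.25270129]), 'tcp_rot': array([-3.89715746e-01, -3.11699493e+00,  1.80520813e-03]), 'contact_force': array([-0.30643711, -0.29026168, -0.76293392]), 'wrist_torque': array([-0.03250602,  0.0062954 , -0.03755898]), 'opening': 0.9988941328450331}
top [0.398 0.05  1.428] dict_keys(['image', 'intrinsics', 'world_to_cam', 'shot'])
lid_hinge 0.8 [0.488 0.21  0.05 ] [182. 219.]
lid_hole 0.75 [0.486 0.199 0.223] [179. 215.]
base_hole 0.71 [0.46  0.04  0.046] [243. 231.]
base_hole 0.32 [0.487 0.209 0.052] [182. 219.]
pin 0.7 [ 0.468 -0.234  0.045] [342. 230.]
pin 0.7 [ 0.477 -0.327  0.049] [375. 227.]
pin 0.56 [ 0.374 -0.228  0.038] [339. 264.]
pin 0.48 [ 0.4
[... 476 characters left out ...]
] [201. 211.]
lid_hinge 0.7 [0.488 0.212 0.049] [183. 175.]
lid_hole 0.82 [0.489 0.196 0.228] [181. 108.]
pin 0.89 [ 0.405 -0.143  0.043] [246. 269.]
pin 0.83 [ 0.471 -0.234  0.043] [309. 281.]
pin 0.7 [ 0.474 -0.332  0.054] [355. 310.]
pin 0.6 [ 0.371 -0.23   0.041] [264. 308.]
pin_tip 0.95 [ 0.467 -0.237  0.007] [306. 298.]
pin_tip 0.79 [ 0.407 -0.144  0.001] [248. 286.]
pin_tip 0.61 [ 0.373 -0.231  0.   ] [264. 325.]
stand_round 0.86 [ 0.467 -0.238 -0.004] [306. 302.]
tee_pin 0.82 [ 0.586 -0.183  0.047] [330. 239.]
sample 0.93 [0.478 0.123 0.017] [199. 203.]
offcut 0.73 [0.752 0.047 0.001] [303. 185.]
offcut 0.36 [ 0.471 -0.237  0.047] [310. 280.]
disc 0.23 [0.464 0.045 0.05 ] [213. 208.]
```

Run:
```python
import cv2
a=cv2.imread("pics/side0.png"); cv2.imwrite("pics/sideb.png",cv2.resize(a,(800,600)))
cv2.imwrite("pics/crop.png",cv2.resize(a[200:350,220:400],None,fx=4,fy=4,interpolation=cv2.INTER_CUBIC))
```

```text
(no output)
```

View pics/top0.png

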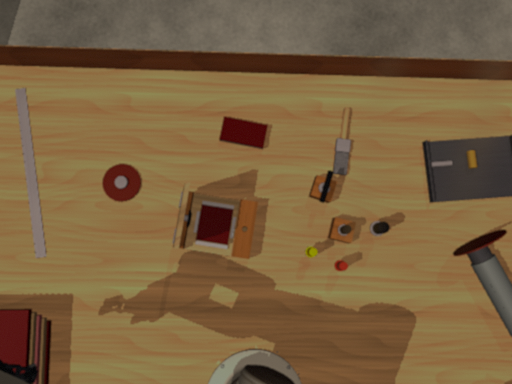

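View pics/sideb.png

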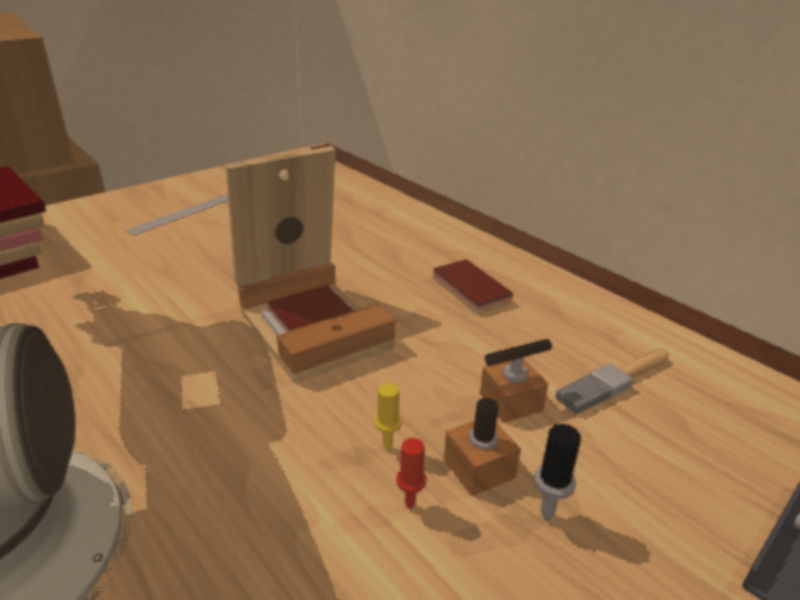

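View pics/crop.png

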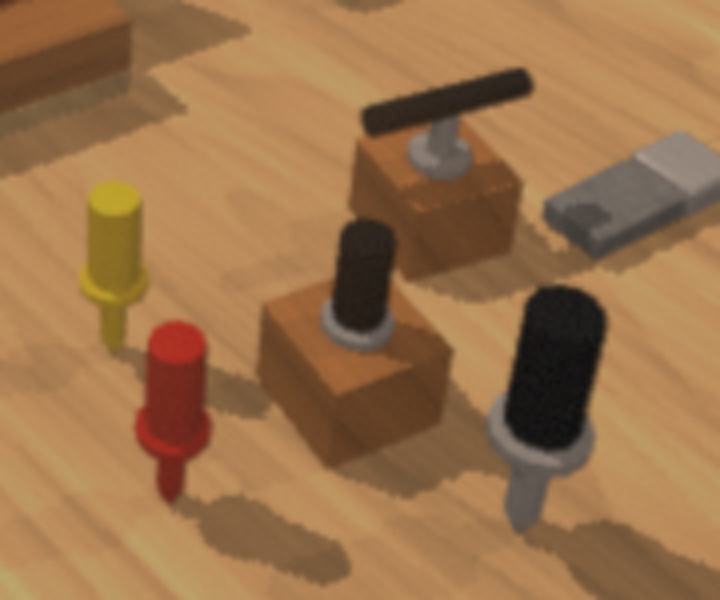

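Seen in the side picture (512x384 px):

| Candidate | Pixel | Verdict |
|---|---|---|
| Small black pin in stand | (309,281) | chosen |
| Big black pin | (355,310) | leave, larger |
| Yellow pin | (246,269) | leave |
| Red pin | (264,308) | leave |
| T-pin | (330,239) | leave |

The crop confirms the choice, at world about (0.470, -0.235). The lid stands nearly upright at (180,140) px. First I'll push it over with the back of the open leading finger.

```bash
cat >> h.py <<'E'
def go(p,jaw=None,down=True):
    "normalised tool shift/turn to world TCP p, with tool y at heading jaw deg, pointing straight down"
    s=robot.sense(); r=R.from_rotvec(s["tcp_rot"]); d=r.inv().apply(np.array(p)-s["ee_pos"])
    M=r.as_matrix(); h=np.arctan2(M[1,1],M[0,1]) if jaw is None else np.deg2rad(jaw)
    y=np.array([np.cos(h),np.sin(h),0]); z=np.array([0,0,-1.]); t=R.from_matrix(np.c_[np.cross(y,z),y,z])
    print("shift",np.round(d,4),"turn",np.round((r.inv()*t).as_rotvec()/(np.pi/4),4))
E
python3 - <<'E'
from h import *
u=np.array([.15,.989,0]); h=np.array([.488,.211,0])
for a,z in((.13,.253),(.11,.195),(-.04,.195)): go(h+u*a+[0,0,z],81.4)
E
```

```text
shift [-4.082e-01 -1.209e-01  3.000e-04] turn [-0.0002 -0.     -0.1257]
shift [-0.4102 -0.1408  0.0583] turn [-0.0002 -0.     -0.1257]
shift [-0.4249 -0.2901  0.0583] turn [-0.0002 -0.     -0.1257]
```

move_arm:
  steps: [0, -0.06, -0.018, 0, 0, 0, -0.126, 0, -0.12, -0.036, 0, 0, 0, -0.126, 0, -0.18, -0.054, 0, 0, 0, -0.126, 0, -0.24, -0.071, 0, 0, 0, -0.126, 0, -0.3, -0.089, 0, 0, 0, -0.126, 0, -0.36, -0.107, 0, 0, 0, -0.126, 0, -0.408, -0.121, 0, 0, 0, -0.126, 0, -0.408, -0.121, 0.03, 0, 0, -0.126, 0, -0.41, -0.141, 0.058, 0, 0, -0.126, 0, -0.41, -0.141, 0.058, 0, 0, -0.126]

```text
t: 2.45
ee_pos: [0.5036, 0.3185, 0.1934]
tcp_rot: [-0.237, -3.13, 0.003]
contact_force: [-0.2, -0.2, -0.2]
opening: 1.002
```

Run:
```python
from h import *
u=np.array([.15,.989,0]); h=np.array([.488,.211,0])
print(robot.sense()["ee_pos"])
for a,z in((.07,.195),(-.045,.195),(-.045,.28)): go(h+u*a+[0,0,z],81.4)
p=robot.capture("side"); cv2.imwrite("pics/s1.png",p["image"][40:280,60:400])
```

```text
[0.5036276  0.31848732 0.19343241]
shift [-0.0007 -0.0386 -0.0015] turn [-0.0027 -0.0036 -0.0011]
shift [-0.0007 -0.1536 -0.0012] turn [-0.0027 -0.0036 -0.0011]
shift [-0.0005 -0.1538 -0.0862] turn [-0.0027 -0.0036 -0.0011]
```

View pics/s1.png

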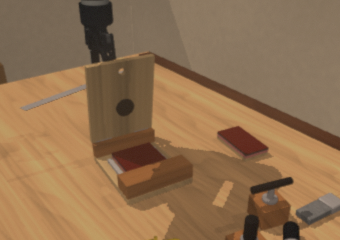

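The gripper is behind the lid, with its fingers at about (100,45) px in the crop, and the lid is still upright. Next I push along the jig's -y.

move_arm:
  steps: [0, 0, -0.02, 0, 0, 0, 0, 0, 0, -0.04, 0, 0, 0, 0, 0, 0, -0.055, 0, 0, 0, 0, 0, 0, -0.07, 0, 0, 0, 0, 0, 0, -0.085, 0, 0, 0, 0, 0, 0, -0.1, 0, 0, 0, 0, 0, 0, -0.115, 0, 0, 0, 0, 0, 0, -0.13, 0, 0, 0, 0, 0, 0, -0.145, 0, 0, 0, 0, 0, 0, -0.155, 0, 0, 0, 0, 0, 0, -0.155, 0, 0, 0, 0]

```text
t: 3.88
ee_pos: [0.4809, 0.1656, 0.1953]
tcp_rot: [-0.238, -3.132, 0.001]
contact_force: [-0.1, -0.2, 0.1]
opening: 0.998
```

Run:
```python
from h import *
p=robot.capture("side"); cv2.imwrite("pics/s2.png",p["image"][40:280,60:400])
find(["lid_hinge","lid_hole"],p,n=2)
go([.49,.15,.26]); go([.47,-.235,.26],60)
```

```text
lid_hinge 0.81 [0.487 0.211 0.052] [182. 174.]
lid_hinge 0.25 [ 0.731 -0.245  0.005] [395. 243.]
lid_hole 0.95 [0.474 0.074 0.158] [207. 158.]
shift [-0.0113 -0.0149 -0.0647] turn [-0.0004 -0.001  -0.    ]
shift [-0.0492 -0.3986 -0.0646] turn [-0.0006 -0.0009  0.4752]
```

View pics/s2.png

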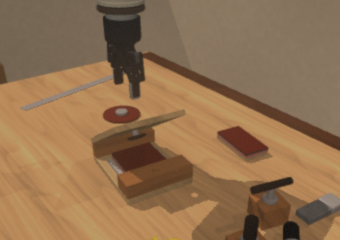

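The lid has passed its hold angle and is falling with no contact. Now I move above the pin.

move_arm:
  steps: [0, 0, 0, -0.04, 0, 0, 0, 0.4, 0, -0.04, -0.065, 0, 0, 0.1, 0.4, -0.01, -0.1, -0.065, 0, 0, 0.2, 0.4, -0.02, -0.16, -0.065, 0, 0, 0.3, 0.4, -0.03, -0.22, -0.065, 0, 0, 0.4, 0.4, -0.04, -0.28, -0.065, 0, 0, 0.475, 0.4, -0.045, -0.34, -0.065, 0, 0, 0.475, 0.4, -0.049, -0.399, -0.065, 0, 0, 0.475, 0.4, -0.049, -0.399, -0.065, 0, 0, 0.475]

```text
t: 5.15
ee_pos: [0.4692, -0.2385, 0.2597]
tcp_rot: [-0.818, -3.031, 0.001]
contact_force: [0.1, 2.1, 0.1]
opening: 0.6
```

```bash
python3 - <<'E'
from h import *
a=[]
for c in("side","top"):
    p=robot.capture(c); print(c); find(["lid_hinge","lid_hole","pin","pin_tip","stand_round"],p,n=3)
    cv2.imwrite(f"pics/{c}3.png",p["image"])
    if c=="side":
        for x in(.466,.470,.474): print([np.round(pix([x,-.235,z],p),1) for z in(.052,.098)])
go([.47,-.235,.081])
E
python3 -c "
import cv2
a=cv2.imread('pics/side3.png');cv2.imwrite('pics/c3.png',cv2.resize(a[120:345,180:400],None,fx=2.6,fy=2.6,interpolation=2))"
```

```text
side
lid_hinge 0.65 [0.489 0.21  0.05 ] [183. 175.]
lid_hinge 0.64 [ 0.469 -0.237 -0.004] [306. 302.]
lid_hinge 0.38 [0.75  0.045 0.001] [303. 186.]
lid_hole 0.79 [0.465 0.038 0.074] [215. 200.]
lid_hole 0.44 [ 0.469 -0.241 -0.003] [308. 302.]
pin 0.81 [ 0.528 -0.286  0.024] [351. 291.]
pin 0.76 [ 0.469 -0.236  0.047] [309. 281.]
pin 0.61 [ 0.317 -0.241  0.019] [242. 339.]
pin_tip 0.88 [ 0.466 -0.237  0.006] [306. 298.]
pin_tip 0.75 [ 0.358 -0.234  0.023] [259. 321.]
pin_tip 0.59 [ 0.492 -0.313  0.027] [351. 309.]
stand_round 0.66 [ 0.467 -0.239 -0.003] [306. 302.]
[array([307.4, 279. ]), array([310. , 258.8])]
[array([309., 278.]), array([311.6, 257.8])]
[array([310.6, 277. ]), array([313.2, 256.8])]
top
lid_hinge 0.89 [0.488 0.212 0.049] [182. 219.]
lid_hole 0.85 [0.464 0.045 0.072] [242. 229.]
pin 0.66 [ 0.532 -0.281  0.022] [357. 208.]
pin 0.53 [ 0.358 -0.117  0.016] [298. 269.]
pin_tip 0.73 [ 0.394 -0.139  0.026] [307. 256.]
stand_round 0.69 [ 0.471 -0.24  -0.001] [341. 230.]
shift [-0.0002  0.0003  0.1795] turn [-0.0008 -0.0005 -0.    ]
```

View pics/c3.png

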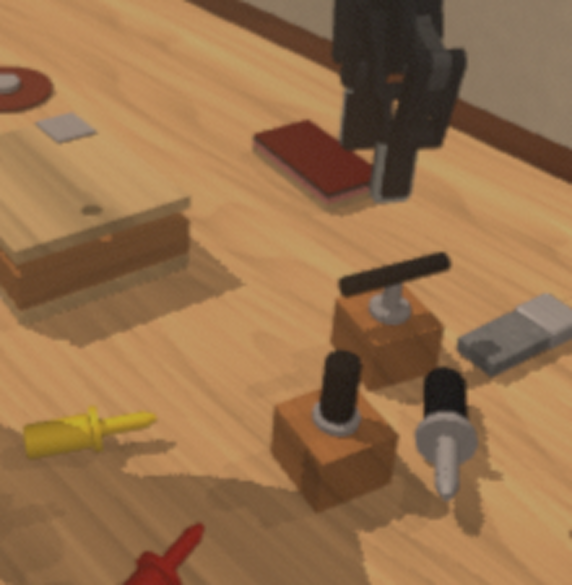

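The lid now rests ajar, and its hole shows at crop (92,210). The loose look-alike pins toppled on their own. The target pin still stands in its stand, with its handle top at crop (343,355), which matches the prediction. Now I descend and grip.

move_arm:
  steps: [0.4, 0, 0, 0.06, 0, 0, 0, 0.4, 0, 0, 0.11, 0, 0, 0, 0.4, 0, 0, 0.14, 0, 0, 0, 0.4, 0, 0, 0.165, 0, 0, 0, 0.4, 0, 0, 0.178, 0, 0, 0, 0.4, 0, 0, 0.178, 0, 0, 0, 0.7, 0, 0, 0.178, 0, 0, 0, 0.9, 0, 0, 0.178, 0, 0, 0, 1, 0, 0, 0.178, 0, 0, 0, 1, 0, 0, 0.178, 0, 0, 0]
  squeeze: 70

```text
t: 7.0
ee_pos: [0.4701, -0.2354, 0.0837]
tcp_rot: [0.812, 3.034, -0.002]
contact_force: [-1.1, 1.9, 6.3]
opening: 0.26
```

move_arm:
  steps: [1, 0, 0, -0.02, 0, 0, 0, 1, 0, 0, -0.05, 0, 0, 0, 1, 0, 0, -0.09, 0, 0, 0, 1, 0, 0, -0.13, 0, 0, 0, 1, 0, 0, -0.13, 0, 0, 0]

```text
t: 7.62
ee_pos: [0.471, -0.2359, 0.2174]
tcp_rot: [0.81, 3.028, -0.005]
contact_force: [1.2, 0.1, -2.6]
opening: 0.262
```

```bash
python3 - <<'E'
from h import *
s=robot.sense(); print(s["opening"],s["contact_force"],s["ee_pos"])
for c in("side","top"):
    p=robot.capture(c); print(c); find(["lid_hinge","lid_hole","pin","pin_tip"],p,n=3)
    cv2.imwrite(f"pics/{c}4.png",p["image"])
go([.463,.0415,.2])
E
python3 -c "
import cv2
import numpy as np
a=cv2.imread('pics/side4.png')[100:300,180:380];b=cv2.imread('pics/top4.png')[180:280,160:260]
cv2.imwrite('pics/c4.png',np.hstack([cv2.resize(i,(400,400),interpolation=2) for i in(a,b)]))"
```

```text
0.2618100808424167 [ 1.18816906  0.14533628 -2.58904563] [ 0.4709543  -0.23586319  0.21736299]
side
lid_hinge 0.64 [0.488 0.21  0.054] [183. 174.]
lid_hinge 0.2 [ 0.474  0.115 -0.001] [200. 211.]
lid_hole 0.94 [0.468 0.042 0.074] [215. 199.]
pin 0.9 [ 0.529 -0.289  0.02 ] [353. 293.]
pin 0.76 [ 0.47  -0.235  0.181] [317. 217.]
pin 0.75 [ 0.359 -0.118  0.019] [218. 282.]
pin_tip 0.96 [ 0.357 -0.232  0.02 ] [258. 322.]
pin_tip 0.76 [ 0.491 -0.312  0.025] [350. 310.]
pin_tip 0.73 [ 0.468 -0.241  0.144] [316. 238.]
top
lid_hinge 0.85 [0.488 0.213 0.054] [181. 219.]
lid_hole 0.72 [0.465 0.043 0.07 ] [243. 228.]
pin 0.71 [ 0.358 -0.119  0.014] [299. 269.]
pin 0.44 [ 0.534 -0.284  0.018] [357. 208.]
pin_tip 0.73 [0.465 0.043 0.072] [243. 228.]
pin_tip 0.72 [ 0.393 -0.138  0.026] [306. 256.]
shift [0.1443 0.2363 0.013 ] turn [-0.0008  0.0011  0.    ]
```

View pics/c4.png

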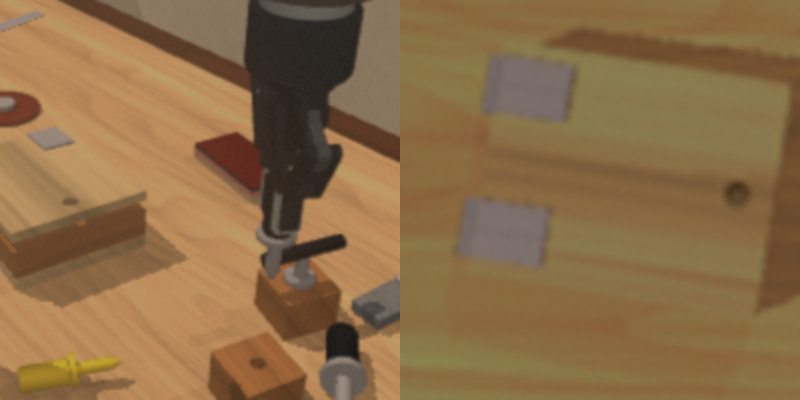

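The pin is held: its collar and shank show at (275,240) in the left crop, and the stand is empty. The lid hole is at (737,193) in the right crop. I'll refine it by dark-spot centroids in both views.

Run:
```python
from h import *
def spot(f,c,r=5):
    g=cv2.cvtColor(cv2.imread(f),cv2.COLOR_BGR2GRAY).astype(float); x,y=c; w=g[y-r:y+r+1,x-r:x+r+1]
    d=np.clip(np.median(w)-12-w,0,None); yy,xx=np.mgrid[-r:r+1,-r:r+1]
    return np.array([x+(d*xx).sum()/d.sum(),y+(d*yy).sum()/d.sum()])
P={}
for c in("top","side"): P[c]=robot.capture(c)
t=spot("pics/top4.png",(244,228)); s=spot("pics/side4.png",(215,200)); print("lid hole",t,s)
for z in(.062,.070,.074,.078): print(z,ray(t,z,P["top"])[:2].round(4),ray(s,z,P["side"])[:2].round(4))
b=spot("pics/top0.png",(244,230),4); bs=spot("pics/side0.png",(215,209),4); print("base hole",b,bs)
for q,c in((b,"top"),(bs,"side")): print(ray(q,.050,P[c])[:2].round(4))
M=R.from_rotvec(robot.sense()["tcp_rot"]).as_matrix(); print(M.round(3), robot.sense()["ee_pos"])
im=cv2.imread("pics/side0.png"); im2=cv2.imread("pics/top0.png")
cv2.imwrite("pics/c5.png",np.hstack([cv2.resize(i,(400,400),interpolation=2) for i in(im[185:235,190:240],im2[205:255,220:270])]))
```

```text
lid hole [243.71566731 227.49709865] [214.6882494  200.40527578]
0.062 [0.4677 0.0396] [0.4742 0.0533]
0.07 [0.4673 0.0397] [0.4674 0.0432]
0.074 [0.4671 0.0397] [0.464  0.0381]
0.078 [0.4669 0.0397] [0.4605 0.0331]
base hole [244.   226.55] [214.92827004 209.46413502]
[0.471  0.0388]
[0.4642 0.0388]
[[-0.866  0.499  0.001]
 [ 0.499  0.866 -0.001]
 [-0.001 -0.001 -1.   ]] [ 0.47000307 -0.23525031  0.21346896]
```

View pics/c5.png

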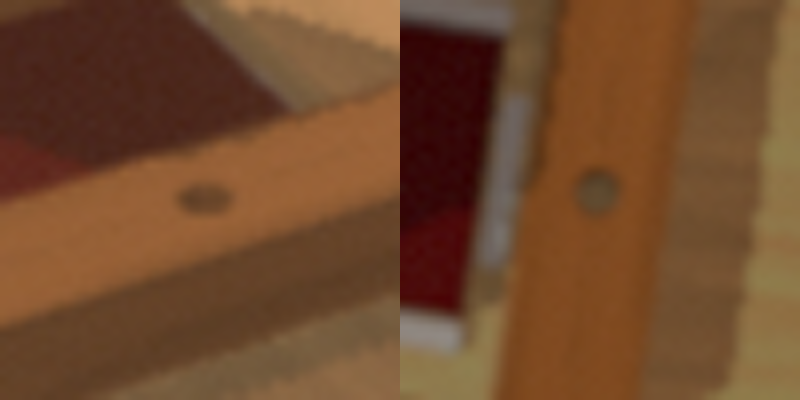

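Run:
```python
from h import *
go([.465,.04,.19])
```

```text
shift [0.1418 0.236  0.0231] turn [-0.0009  0.0014  0.    ]
```

move_arm:
  steps: [1, 0.025, 0.042, 0, 0, 0, 0, 1, 0.052, 0.087, 0, 0, 0, 0, 1, 0.08, 0.133, 0, 0, 0, 0, 1, 0.108, 0.18, 0, 0, 0, 0, 1, 0.132, 0.22, 0.01, 0, 0, 0, 1, 0.142, 0.236, 0.023, 0, 0, 0, 1, 0.142, 0.236, 0.023, 0, 0, 0, 1, 0.142, 0.236, 0.023, 0, 0, 0]

```text
t: 9.22
ee_pos: [0.4651, 0.0395, 0.1906]
tcp_rot: [0.812, 3.033, -0.002]
contact_force: [0.2, -0.2, -0.3]
opening: 0.26
```

Run:
```python
from h import *
p=robot.capture("side"); e=robot.sense()["ee_pos"]; print(e); find(["lid_hole","pin","pin_tip"],p,n=2)
c=p["image"][130:230,165:265]; c=cv2.resize(c,None,fx=6,fy=6,interpolation=2)
for z in(-.037,-.077): q=(pix(e+[0,0,z],p)-[165,130]+.5)*6; print("exp px",q); cv2.circle(c,tuple(int(v) for v in q),3,(0,255,0),1)
q=(pix([.465,.04,.0735],p)-[165,130]+.5)*6; print(q); cv2.circle(c,tuple(int(v) for v in q),3,(255,0,0),1)
cv2.imwrite("pics/c6.png",c)
go([.465,.04,.1])
```

```text
[0.46513312 0.0393485  0.19062887]
lid_hole 0.61 [0.466 0.041 0.076] [215. 199.]
pin 0.96 [ 0.317 -0.243  0.02 ] [243. 339.]
pin 0.83 [ 0.357 -0.117  0.021] [217. 282.]
pin_tip 0.96 [ 0.492 -0.314  0.025] [351. 310.]
pin_tip 0.72 [ 0.395 -0.142  0.021] [242. 280.]
exp px [295.13850754 226.68592273]
exp px [298.59334378 327.67239699]
[300.52771558 423.33016589]
shift [0.0005 0.0006 0.0905] turn [-0.0007  0.0021  0.    ]
```

View pics/c6.png

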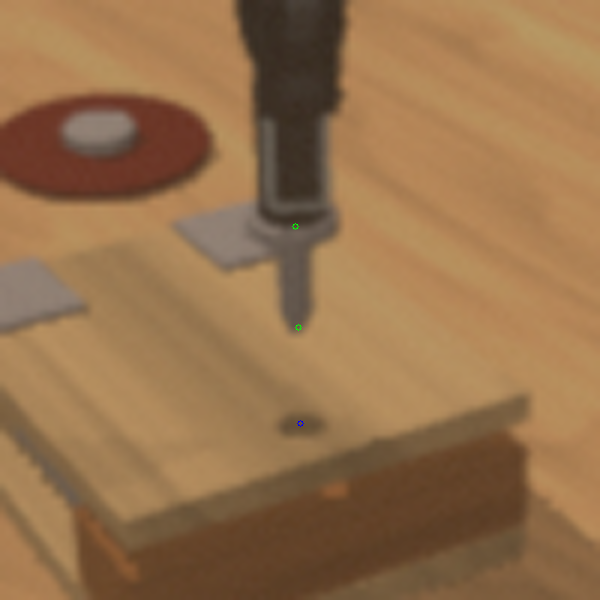

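The pin is straight. Its tip at (297,330) is in line above the hole at (302,425). Now I go down in steps.

move_arm:
  steps: [1, 0, 0, 0.02, 0, 0, 0, 1, 0, 0, 0.035, 0, 0, 0, 1, 0, 0, 0.045, 0, 0, 0, 1, 0, 0, 0.055, 0, 0, 0, 1, 0, 0, 0.055, 0, 0, 0]

```text
t: 10.05
ee_pos: [0.4649, 0.0393, 0.1349]
tcp_rot: [0.814, 3.034, -0.002]
contact_force: [-0.6, 0.1, -0.8]
opening: 0.263
```

move_arm:
  steps: [1, 0, 0, 0.006, 0, 0, 0, 1, 0, 0, 0.011, 0, 0, 0, 1, 0, 0, 0.016, 0, 0, 0, 1, 0, 0, 0.02, 0, 0, 0, 1, 0, 0, 0.02, 0, 0, 0]

```text
t: 10.68
ee_pos: [0.4649, 0.0393, 0.1147]
tcp_rot: [0.814, 3.034, -0.002]
contact_force: [0.6, 0.4, -1.1]
opening: 0.262
```

move_arm:
  steps: [1, 0, 0, 0.004, 0, 0, 0, 1, 0, 0, 0.008, 0, 0, 0, 1, 0, 0, 0.011, 0, 0, 0, 1, 0, 0, 0.014, 0, 0, 0, 1, 0, 0, 0.016, 0, 0, 0, 1, 0, 0, 0.016, 0, 0, 0]

```text
t: 11.42
ee_pos: [0.4651, 0.0391, 0.0995]
tcp_rot: [0.814, 3.034, -0.002]
contact_force: [-6.2, -2.9, 17.7]
opening: 0.26
```

move_arm:
  steps: [1, 0, 0, 0.001, 0, 0, 0, 1, 0, 0, 0.002, 0, 0, 0, 1, 0, 0, 0.002, 0, 0, 0]

```text
t: 11.8
ee_pos: [0.4653, 0.039, 0.0993]
tcp_rot: [0.813, 3.032, -0.002]
contact_force: [-14.3, -2.7, 35.8]
opening: 0.259
```

Run:
```python
from h import *
s=robot.sense(); print(s["ee_pos"],s["contact_force"],s["wrist_torque"])
p=robot.capture("side"); find(["lid_hole","lid_hinge","pin"],p,n=2)
c=cv2.resize(p["image"][130:230,165:265],None,fx=6,fy=6,interpolation=2); cv2.imwrite("pics/c7.png",c)
```

```text
[0.4652594  0.03904931 0.09931891] [-14.3150899   -2.65353833  35.78430562] [-0.3574369   2.55923405  0.01958532]
lid_hole 0.76 [0.464 0.036 0.061] [215. 206.]
lid_hole 0.54 [ 0.733 -0.243  0.006] [395. 241.]
lid_hinge 0.66 [0.49  0.212 0.051] [183. 174.]
pin 0.92 [ 0.53  -0.287  0.021] [352. 292.]
pin 0.86 [ 0.318 -0.243  0.019] [244. 339.]
```

View pics/c7.png

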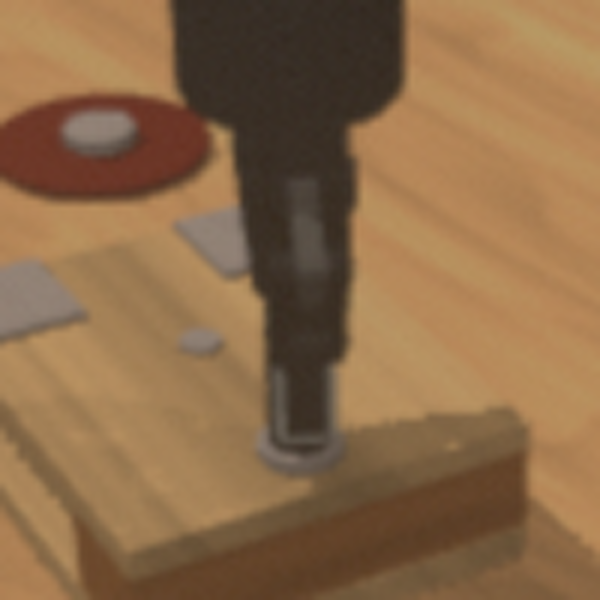

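A hard stop: force rises from 18 to 36 N without further travel, and the lid edge sits flush on the rim. I'll ease to a moderate push, relieve the side load, and check that it holds.

move_arm:
  steps: [1, 0.0005, 0, 0.001, 0, 0, 0, 1, 0.0005, 0, 0.001, 0, 0, 0, 1, 0.0005, 0, 0.001, 0, 0, 0, 1, 0.0005, 0, 0.001, 0, 0, 0, 1, 0.0005, 0, 0.001, 0, 0, 0, 1, 0.0005, 0, 0.001, 0, 0, 0]
  squeeze: 90

```text
t: 12.75
ee_pos: [0.4651, 0.0391, 0.0995]
tcp_rot: [0.813, 3.031, -0.003]
contact_force: [-9.1, -3.0, 23.6]
opening: 0.261
```

Run:
```python
from h import *
for i in range(4):
    p=robot.capture("side"); s=robot.sense(); print(s["t"],s["ee_pos"].round(4),s["contact_force"].round(1),round(s["opening"],3))
find(["lid_hole","tee_pin","offcut"],p,n=1)
p=robot.capture("top"); find(["disc","tee_pin","offcut","lid_hole"],p,n=1)
```

```text
12.8 [0.4651 0.0391 0.0995] [-8.4 -3.1 23.6] 0.262
12.85 [0.4651 0.0391 0.0995] [-9.2 -3.  23.3] 0.258
12.9 [0.4651 0.0391 0.0995] [-8.6 -3.5 23.1] 0.26
12.95 [0.4651 0.0391 0.0995] [-8.7 -3.3 23.7] 0.257
lid_hole 0.65 [0.467 0.04  0.064] [216. 203.]
tee_pin 0.82 [ 0.585 -0.181  0.049] [329. 238.]
offcut 0.87 [0.752 0.045 0.   ] [303. 186.]
disc 0.67 [0.591 0.392 0.001] [122. 183.]
tee_pin 0.65 [ 0.592  0.396 -0.002] [121. 183.]
offcut 0.62 [ 0.751  0.047 -0.003] [243. 132.]
lid_hole 0.68 [0.591 0.392 0.001] [122. 183.]
```

A steady 23.5 N downward push on the shut lid, with no slip. Handing in.

```bash
python3 -c "
from bench import robot
print(robot.hand_in()); s=robot.sense(); print(s['t'],s['ee_pos'],s['contact_force'])"
```

```text
the job is handed in; nothing more can be done
None
the job is handed in; nothing more can be done
```

The lid is shut over the sample, and I handed the job in at about 13 s with the arm still gripping the pin by its handle and pressing it down.

**What I did:** I pushed the lid over with the back of an open finger and it fell to its ajar rest. I then took the small black round-handled pin from its stand and lowered it through the lid hole into the base hole until the collar stopped hard.

**Last checks:**
- **Lid:** In the last close-up its edge sat flush on the rim. The TCP height of 0.0995 m matched the 0.099 m expected with the lid shut.
- **Push:** It held steady at about 23.5 N down, well above the 6 N needed, with the grip set to 90 N and no slip. A side load of about 9 N remained. The push briefly reached 36 N before I eased it.
- **Bystanders:** The T-handled pin, offcut and disc were found where they started. I did not re-measure the brush or, once it was under the lid, the sample.

**Did not fit:**
- **Loose pins:** The red, yellow and large black pins started upright on the bench and toppled early on. I had not come near them when they were first seen down.
- **Final top view:** The networks gave wrong hits for the lid hole and T-handled pin, both at the disc's position. For those two I relied on the side view.

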